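# Load the spice tray and hold its locking plunger open

### The job

Stand the two loose spice jars from the open worktop to the right of the wooden tray (not the ones kept against the back wall) upright in the two empty cells of the tray, one jar per cell, setting them down rather than dropping them. Then, so that the tray can be drawn out of its dock, pull the round black knob of the spring plunger at the tray's end straight up as far as it goes, and finish while still gripping it and holding it there, with the pin clear of its hole. Leave the tray itself and the other things where they are.

Things in the scene. Friction and masses are not known exactly. Their poses are not given: they have to be found in the camera images.
- jar_a: spice jar, clear with a green screw cap, round, 46 mm diameter, 106 mm tall, 0.11 kg; starts upright on the worktop. Origin at the centre of its underside, z up through the cap.
- jar_b: second spice jar, the same shape and size as jar_a (46 mm diameter, 106 mm tall, green cap); origin at the centre of its underside, z up.
- tray: loose wooden tray, 0.9 kg, in a fixed aluminium dock; 66 (its x) by 188 mm (y), 50 mm high, walls, dividers and floor 5 mm thick, three open 56 x 56 mm cells in a row along y. A steel ear with the seat hole sticks out 52 mm at its -y end, a bar pull 26 mm at its -x side. Origin at the centre of its underside, 12 mm above the worktop, so the rim is at 62 mm.
- cell0 (a point): centre of the floor of the +y end cell (empty at first), 17 mm above the worktop, 61 mm from the tray's centre; axes as the tray's: y along the row of cells, away from the plunger, x across the row, z up.
- cell1 (a point): centre of the floor of the middle cell (empty at first); axes as the tray's.
- cell2 (a point): centre of the floor of the -y end cell, next to the plunger; the salt shaker stands in it. Axes as the tray's.
- salt_shaker: glass salt shaker with a grey top, 44 mm diameter, 90 mm tall, already standing in the tray's cell2; stays there. Origin at the centre of its underside.
- plunger (a joint): spring plunger sliding vertically in the dock's bracket: 0 m when seated in the hole, 0.020 m when pulled fully up to its stop. The spring pulls it back down with 7 N at 0 rising to 11 N at 0.020; it snaps back if released.
- knob (a point): centre of the plunger's black round knob, a vertical cylinder, 24 mm diameter, 34 mm tall; the point is at 147 mm above the worktop when seated, 167 mm fully pulled. Below it (3 mm gap) is a fixed barrel, 18 mm diameter, top at 127 mm, on a steel C-bracket 97 mm high at the tray's -y end. Free above and all round.
- pin_tip (a point): lower tip of the plunger's 8 mm steel pin, on the knob's axis, 93 mm under the knob's centre; seated it is 8 mm below the ear's top.
- seat_hole (a point): centre of the mouth of the 12 mm seat hole in the upper face of the tray's ear, 62 mm above the worktop, 125 mm from the tray's centre towards -y; axes as the tray's, z up.
- small_tin: bystander: closed food tin, 57 mm diameter, 72 mm tall, loose on the worktop near the jars; leave it. Origin at the centre of its underside.
- mandarin: bystander: loose mandarin, 48 mm, on the left of the worktop; leave it. Origin at its underside.
Things that resemble listed ones, but are neither listed nor needed, are in the scene too. Leave any blue, purple or yellow look-alike of the jar_a alone.

How it is judged:
On the way:
1. both spice jars stand upright in the two empty cells, one each, let go, with the plunger still seated ((((x of jar_a in the frame of cell0 between -0.01 and 0.01 m and y of jar_a in the frame of cell0 between -0.01 and 0.01 m and z of jar_a in the frame of cell0 between -0.006 and 0.006 m and angle between jar_a's own z axis and vertical below 0.12 rad) and (x of jar_b in the frame of cell1 between -0.01 and 0.01 m and y of jar_b in the frame of cell1 between -0.01 and 0.01 m and z of jar_b in the frame of cell1 between -0.006 and 0.006 m and angle between jar_b's own z axis and vertical below 0.12 rad)) or ((x of jar_a in the frame of cell1 between -0.01 and 0.01 m and y of jar_a in the frame of cell1 between -0.01 and 0.01 m and z of jar_a in the frame of cell1 between -0.006 and 0.006 m and angle between jar_a's own z axis and vertical below 0.12 rad) and (x of jar_b in the frame of cell0 between -0.01 and 0.01 m and y of jar_b in the frame of cell0 between -0.01 and 0.01 m and z of jar_b in the frame of cell0 between -0.006 and 0.006 m and angle between jar_b's own z axis and vertical below 0.12 rad))) and contact force between the fingers and jar_a below 0.1 N and contact force between the fingers and jar_b below 0.1 N and value of joint plunger below 0.004 m), for 0.2 s.
At the end, for the whole second after the job is handed in: Jars upright in cell0 and cell1, one each (10 mm sideways, 6 mm height), let go; shaker in cell2; fingers grip the knob (over 3 N) and hold the plunger still at 17 mm or more of 20, pin tip 7 mm or more above the hole; tray moved under 12 mm, tin and mandarin under 30 mm ((((x of jar_a in the frame of cell0 between -0.01 and 0.01 m and y of jar_a in the frame of cell0 between -0.01 and 0.01 m and z of jar_a in the frame of cell0 between -0.006 and 0.006 m and angle between jar_a's own z axis and vertical below 0.12 rad) and (x of jar_b in the frame of cell1 between -0.01 and 0.01 m and y of jar_b in the frame of cell1 between -0.01 and 0.01 m and z of jar_b in the frame of cell1 between -0.006 and 0.006 m and angle between jar_b's own z axis and vertical below 0.12 rad)) or ((x of jar_a in the frame of cell1 between -0.01 and 0.01 m and y of jar_a in the frame of cell1 between -0.01 and 0.01 m and z of jar_a in the frame of cell1 between -0.006 and 0.006 m and angle between jar_a's own z axis and vertical below 0.12 rad) and (x of jar_b in the frame of cell0 between -0.01 and 0.01 m and y of jar_b in the frame of cell0 between -0.01 and 0.01 m and z of jar_b in the frame of cell0 between -0.006 and 0.006 m and angle between jar_b's own z axis and vertical below 0.12 rad))) and x of salt_shaker in the frame of cell2 between -0.01 and 0.01 m and y of salt_shaker in the frame of cell2 between -0.01 and 0.01 m and z of salt_shaker in the frame of cell2 between -0.006 and 0.006 m and angle between salt_shaker's own z axis and vertical below 0.2 rad and contact force between the fingers and jar_a below 0.1 N and contact force between the fingers and jar_b below 0.1 N and value of joint plunger above 0.017 m and velocity of joint plunger between -0.01 and 0.01 m/s and z of pin_tip in the frame of seat_hole above 0.007 m and horizontal distance between pin_tip and seat_hole below 0.012 m and contact force between the fingers and plunger above 3 N and contact force between each of small_tin, mandarin and plunger below 0.1 N and distance of tray from where it was at the start of the episode below 0.012 m and distance of each of small_tin, mandarin from where it was at the start of the episode below 0.03 m); the arm keeps its last pose, push and grip.
It fails at once if a spice jar is dropped (falls freely from well above the tray's floor or the worktop) ((height (world z) of jar_a above 0.036 m and contact force between anything else and jar_a below 0.1 N and linear speed of jar_a above 0.3 m/s) or (height (world z) of jar_b above 0.036 m and contact force between anything else and jar_b below 0.1 N and linear speed of jar_b above 0.3 m/s)).
It fails at once if the tray is tipped or dragged along its dock (distance of tray from where it was at the start of the episode above 0.02 m or angle between tray's own z axis and vertical above 0.15 rad).
It fails at once if the tin or the mandarin is knocked away (distance of any of small_tin, mandarin from where it was at the start of the episode above 0.05 m).
It also fails if it takes over 72 s, if anything falls off the work surface, if the arm or the gripper's body presses on something with over 40 N, if the wrist force passes 120 N, or if a joint passes its speed limit or range.

### The arm

A 6-joint arm with a two-finger parallel gripper is mounted at the origin on a cart in front of the work surface, level with it; the furniture and walls round the work are solid. World frame = base frame: x ahead of the robot, y to its left, z up, the work surface at z = 0. Lengths are in m, angles in rad, forces in N, time in s.
With the tool pointing down it reaches from about 0.225 to 0.725 m from the base axis. Payload 3.1 kg.
Tool frame: the origin (TCP) lies on the mounting face of the last link; the fingertips stand 173 mm ahead of it and the grasp point (between the pads) lies 155 mm ahead of it; z points along the fingers, y is the line along which they close (so a half turn about z gives the same grasp; the last joint's range is limited). The gripper opens to 85 mm and grips with 20 to 120 N. Pads are 22 mm wide; open, the fingers measure 114 mm over their backs; the gripper's body (76 mm by 85 mm) begins 54 mm behind the grasp point. The pads swing forward as they close: fully open they stand 13 mm farther back than shut.
Start: joints at [1.099, 0.048, 0.099, 1.622, 0, 1.443], TCP at [0.177, 0.494, 0.405] pointing down, gripper open.
Joint ranges: [-2.91, 2.91], [-0.99, 1.94], [-1.21, 1.42], [-2.12, 2.29], [-1.49, 1.47], [-3.14, 3.14]. Speed limits (rad/s): [2.79, 2.79, 3.14, 3.14, 3.14, 3.14].

### API

Orientations are given as a unit quaternion [x, y, z, w].
In Python, from workcell import env gives the robot as it stands.
- The arm moves only by the tool play_rows, never from a script. Its argument "series" is a list of rows, each an object with "dp": the shift along the world's x, y, z in normalised numbers (1 is 400 mm), a list of three; "angular": the turn, a rotation vector about the world's x, y, z in normalised numbers (1 is 90 degrees), a list of three. In form: [{"dp": [x, y, z], "angular": [rx, ry, rz]}, ...]. A call has exactly 8 rows; each row is the pose to reach, as a shift and turn from the pose commanded when the call began; what a row does not reach only later rows make up. A row lasts 1/10 s, in which the tool goes at most 50 mm and 8.59 degrees, less where a joint would pass 70% of its speed; a pose out of reach is approached as far as the arm can. A shift or turn number past 1, either way, is cut back to 1. A call with a gripper value outside its range is refused whole. "grip" is the opening, from 0 (shut) to 1 (fully open), set as the call begins (left out, the last holds). The fingers move at their own pace and stop on an object; the grip force is fixed at half the most. Time passes only in rows, so rows that repeat a pose let the fingers close, or fill a call up. It gives the time, the measured TCP pose, the force, the opening and the grip force at its end, in the units of the state.
- env.get_obs(): the state, without advancing time (a new reading comes with each control period).
- env.snapshot(name): name is "scene" or "top" or "wrist"; returns a dict with "image" (420x560x3 uint8, blue, green, red), "fov_y" (degrees; the focal length in pixels is half the picture's height over the tangent of half this angle, whatever the lens; pixels are square), "cx", "cy" (the principal point, pixels), "world_from_camera" (4x4, takes a point from camera to world coordinates). Camera axes: x right, y up, looking along -z (the intrinsics and any distortion apply to the point x, -y, -z); pixel columns grow to the right and rows downward; lengths in m; the calibration is good to about 2 mm. A picture is of the moment at which its call begins. There is no depth.
- env.hand_in(): hands the job in; it is judged then, once.
The state is a dict: "time_s": time; "joint_positions": joint angles; "joint_vel": joint speeds; "tau": joint torques, N m; "eef_pos": TCP position; "orientation": TCP orientation; "ft_force": force on the tool from outside, world axes, zero at the start; "wrist_torque": the same for the moment, N m; "grip_width": opening from 0.0 (shut) to 1.0 (fully open); "finger_force": force on a finger pad.
Only numpy, scipy, OpenCV 4.12 (cv2) and the standard library are available. Lean on these libraries where they do the work, as an engineer would, in place of code of your own. Each camera call takes 0.05 s, during which the arm holds its last target. There are 200 camera calls.

## Working session

There is one attempt and no reset: what is moved stays moved. The work goes in short steps, Python scripts to look and compute and a tool call to move; the robot and the scene stay as the last step left them, time stands still between calls to the robot, and variables do not carry over. Pictures are saved under pics/ and viewed, at most 10 in all, crops included, and the job is handed in when it is done.

Besides the shell and the picture viewer there is one more tool, called after ">>>" as name([rows], argument=value, ...), one row to a line, values as JSON. play_rows: Moves the arm, as the interface text tells. Its arguments: {"type":"object","properties":{"series":{"type":"array","items":{"type":"object","properties":{"dp":{"type":"array","items":{"type":"number"}},"angular":{"type":"array","items":{"type":"number"}}}}},"grip":{"type":"number"}},"required":["series"]}

```bash
mkdir -p pics
cat > h.py <<'E'
import numpy as np, cv2
from workcell import env
def snap(cam,name):
    s=env.snapshot(cam); cv2.imwrite(f'pics/{name}.png',s['image'])
    np.savez(f'pics/{name}.npz',**{k:v for k,v in s.items()}); return s
def ray(s,u,v):
    f=210/np.tan(np.radians(float(s['fov_y'])/2)); T=np.array(s['world_from_camera'])
    d=T[:3,:3]@np.array([(u-s['cx'])/f,-(v-s['cy'])/f,-1]); return T[:3,3],d
def atz(s,u,v,z):
    o,d=ray(s,u,v); return o+d*(z-o[2])/d[2]
def proj(s,p):
    f=210/np.tan(np.radians(float(s['fov_y'])/2)); T=np.array(s['world_from_camera'])
    c=T[:3,:3].T@(np.array(p)-T[:3,3]); return s['cx']+f*c[0]/-c[2], s['cy']-f*c[1]/-c[2]
E
python3 - <<'E'
from h import *
print(env.get_obs())
for c in ('top','scene'):
    s=snap(c,c+'0'); print({k:v for k,v in s.items() if k!='image'})
a=[cv2.imread(f'pics/{c}0.png') for c in('top','scene')]
E
```

```text
{'time_s': 0.0, 'joint_positions': array([ 1.09916378e+00,  4.87411855e-02,  9.75965184e-02,  1.62202027e+00,
       -2.90970767e-05,  1.44299075e+00]), 'joint_vel': array([ 5.89383430e-04, -1.33806616e-05,  4.61156699e-04, -5.06280398e-04,
       -6.84535287e-04, -1.33512390e-03]), 'tau': array([-4.70276814e-05, -3.38778591e+01,  3.20015931e+01,  2.01118528e-02,
       -2.19658949e-05, -3.39794923e-06]), 'eef_pos': array([0.17689505, 0.49407557, 0.40352101]), 'orientation': array([ 1.71067804e-01,  9.85258547e-01, -1.13580538e-03, -3.35768812e-04]), 'ft_force': array([-0.22595192, -0.58194517, -0.16102315]), 'wrist_torque': array([ 0.00237944, -0.02323813,  0.03303207]), 'finger_force': 0.0, 'grip_width': 1.0010452797185123}
{'fov_y': 51.51781242157608, 'cx': 278.89163397195733, 'cy': 211.97004109388348, 'world_from_camera': array([[ 0.00180802,  0.99415519, -0.1079453 ,  0.36051679],
       [-0.99993601,  0.00300281,  0.01090695,  0.00750918],
       [ 0.01116734,  0.10791867,  0.994097  ,  1.3255898 ],
       [ 0.        ,  0.        ,  0.        ,  1.        ]])}
{'fov_y': 42.019822248981136, 'cx': 277.37401491805196, 'cy': 213.78110165084766, 'world_from_camera': array([[-0.70896031,  0.33336679, -0.6214836 , -0.42229351],
       [-0.70524442, -0.3321652 ,  0.62633584,  0.94334844],
       [ 0.00236434,  0.88234509,  0.47059701,  0.80948794],
       [ 0.        ,  0.        ,  0.        ,  1.        ]])}
```

View pics/top0.png

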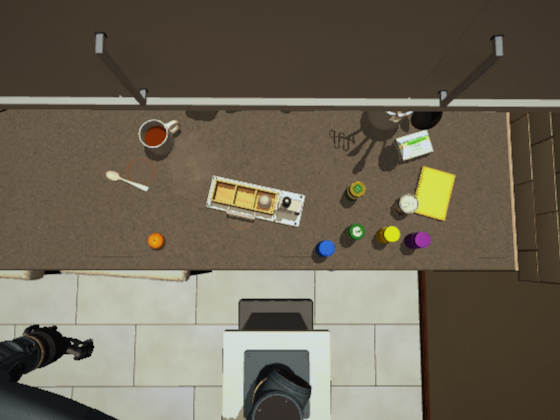

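View pics/scene0.png

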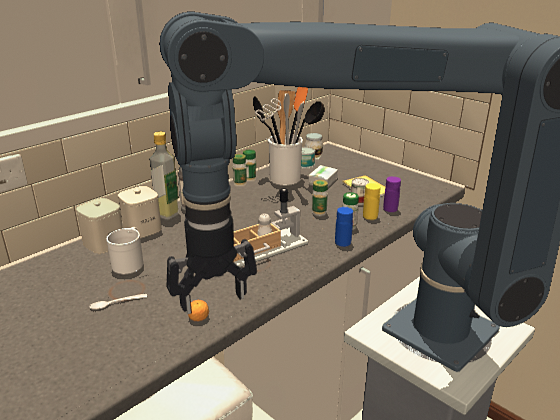

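The top view shows two green-capped jars near (357,190) and (356,232), the tin at (408,204), the tray centred near (245,198) and the knob at (287,202). I'll enlarge to read these more closely.

Run:
```python
import cv2
a=cv2.imread('pics/top0.png')
cv2.imwrite('pics/c1.png',cv2.resize(a[165:265,195:445][:, :],(800,320),interpolation=cv2.INTER_CUBIC))
b=cv2.imread('pics/scene0.png')
x=cv2.resize(a[170:250,200:310],(770,560),interpolation=cv2.INTER_CUBIC)
cv2.imwrite('pics/c2.png',x)
```

```text
(no output)
```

View pics/c1.png

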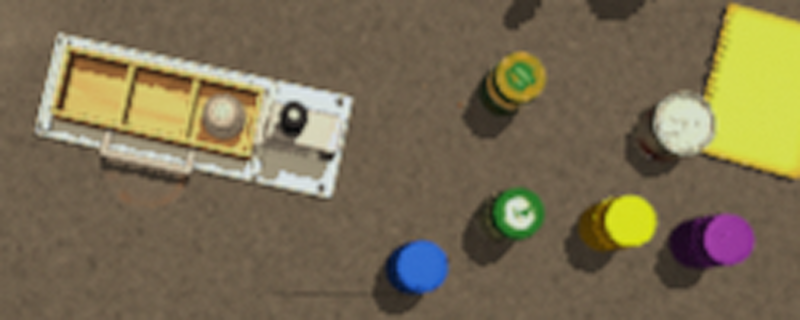

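View pics/c2.png

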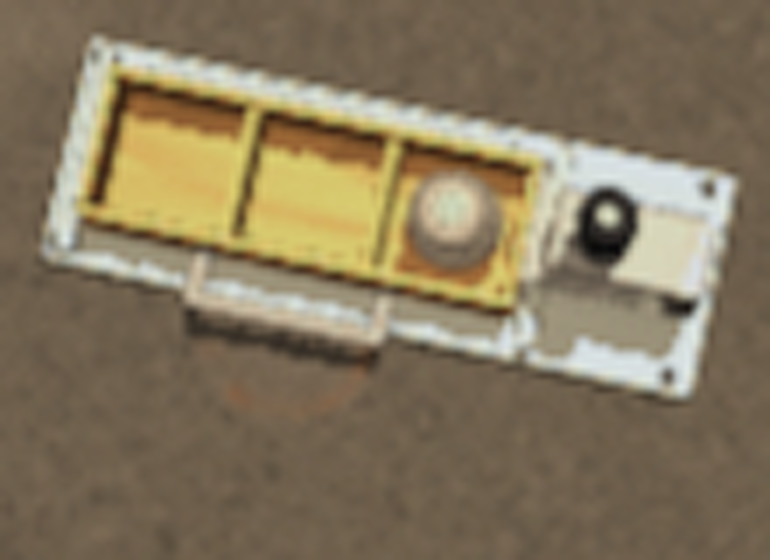

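The crops show rim corners of the tray in c2 at about (115,70), (540,160), (515,310), (80,215), and the knob top at (608,215). The north jar in c1 looks different, gold with a green disc, so I'll check whether it is upside down.

Run:
```python
from h import *
b=cv2.imread('pics/scene0.png')
cv2.imwrite('pics/c3.png',cv2.resize(b[165:255,215:415],(800,360),interpolation=cv2.INTER_CUBIC))
s=dict(np.load('pics/top0.npz'))
C=lambda u,v,z:atz(s,200+(u-.0)/7,170+v/7,z)
R=np.array([C(*p,.062) for p in[(115,70),(540,160),(515,310),(80,215)]])
print(R, R.mean(0),[np.linalg.norm(R[i]-R[(i+1)%4]) for i in range(4)])
print('yaw', [np.degrees(np.arctan2(*(q[1::-1]))) for q in (R[0]-R[1],R[3]-R[2])])
print('knob',C(608,212,.164),'shaker',C(452,210,.09))
D=lambda u,v,z:atz(s,195+u/3.2,165+v/3.2,z)
print('jN',D(520,76,.106),'jS',D(518,213,.106),'blue',D(420,266,.106),'yel',D(629,221,.106),'tin',D(684,124,.072))
```

```text
[[ 0.59169534  0.17743085  0.062     ]
 [ 0.55412709 -0.00112038  0.062     ]
 [ 0.49088017  0.00916164  0.062     ]
 [ 0.53023252  0.19096623  0.062     ]] [0.54173378 0.09410958 0.062     ] [np.float64(0.1824607294237744), np.float64(0.06407724045399016), np.float64(0.18601482568112243), np.float64(0.06293555196741721)]
yaw [np.float64(78.11794377717361), np.float64(77.78650871092138)]
knob [ 0.51836895 -0.02663325  0.164     ] shaker [0.52903818 0.03502281 0.09      ]
jN [ 0.55998278 -0.22910814  0.106     ] jS [ 0.43821347 -0.2251893   0.106     ] blue [ 0.39162153 -0.13853363  0.106     ] yel [ 0.43142276 -0.32279723  0.106     ] tin [ 0.52187049 -0.38454247  0.072     ]
```

View pics/c3.png

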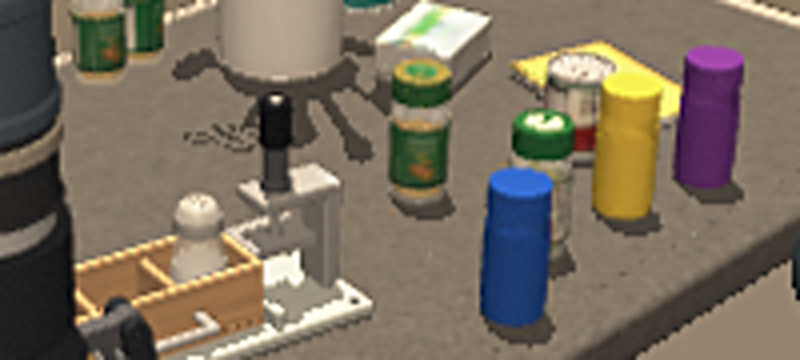

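Both loose jars stand upright: N at (0.560,-0.229), S at (0.438,-0.225). The tray is at (0.542,0.094), turned -12°. The knob and shaker positions agree with that frame, so I'll move.

Careful with the scale: shifts go in shares of 400 mm and turns go in shares of 90 degrees. That gives: -344 mm / 400 = -0.86, 184 mm / 400 = 0.46, -64 degrees / 90 = -0.7111.

>>> play_rows([
  {"dp": [0.0575, -0.1075, 0], "angular": [0, 0, -0.0889]},
  {"dp": [0.115, -0.215, 0], "angular": [0, 0, -0.1778]},
  {"dp": [0.1725, -0.3225, 0], "angular": [0, 0, -0.2667]},
  {"dp": [0.23, -0.43, 0], "angular": [0, 0, -0.3556]},
  {"dp": [0.2875, -0.5375, 0], "angular": [0, 0, -0.4444]},
  {"dp": [0.345, -0.645, 0], "angular": [0, 0, -0.5333]},
  {"dp": [0.4025, -0.7525, 0], "angular": [0, 0, -0.6222]},
  {"dp": [0.46, -0.86, 0], "angular": [0, 0, -0.7111]},
], grip=1)

```text
time_s: 0.9
eef_pos: [0.3612, 0.1484, 0.4044]
orientation: [0.669, 0.743, 0.0, -0.0]
ft_force: [0.3, 0.8, -0.3]
grip_width: 0.999
finger_force: 0.0
```

Converted, -360 mm / 400 = -0.9, -315 mm / 400 = -0.7875, -18.3 degrees / 90 = -0.2033.

>>> play_rows([
  {"dp": [0.0575, -0.1125, 0], "angular": [0, 0, -0.0889]},
  {"dp": [0.115, -0.225, 0], "angular": [0, 0, -0.1778]},
  {"dp": [0.1725, -0.3375, 0], "angular": [0, 0, -0.2033]},
  {"dp": [0.23, -0.45, 0], "angular": [0, 0, -0.2033]},
  {"dp": [0.2875, -0.5625, 0], "angular": [0, 0, -0.2033]},
  {"dp": [0.345, -0.675, 0], "angular": [0, 0, -0.2033]},
  {"dp": [0.4025, -0.7875, 0], "angular": [0, 0, -0.2033]},
  {"dp": [0.46, -0.9, 0], "angular": [0, 0, -0.2033]},
])

```text
time_s: 1.7
eef_pos: [0.5435, -0.2079, 0.404]
orientation: [0.777, 0.629, -0.0, -0.0]
ft_force: [0.7, 0.1, 1.2]
grip_width: 0.997
finger_force: 0.0
```

Run:
```python
from h import *
o=env.get_obs(); print(o['time_s'],o['eef_pos'],o['orientation'],o['joint_positions'])
s=snap('wrist','w1'); print(s['world_from_camera'][:3,3])
print([np.round(proj(s,p)) for p in((.56,-.229,.106),(.438,-.225,.106))])
```

```text
1.7 [ 0.54346492 -0.20794632  0.40395929] [ 7.77284025e-01  6.29149657e-01 -9.35270814e-05 -4.94871182e-04] [-4.80723340e-01  1.99263686e-01  2.63385923e-01  1.63590092e+00
  2.22590216e-04  1.29995153e+00]
[ 0.56004985 -0.13306841  0.37294149]
[array([295., 220.]), array([173., 240.])]
```

View pics/w1.png

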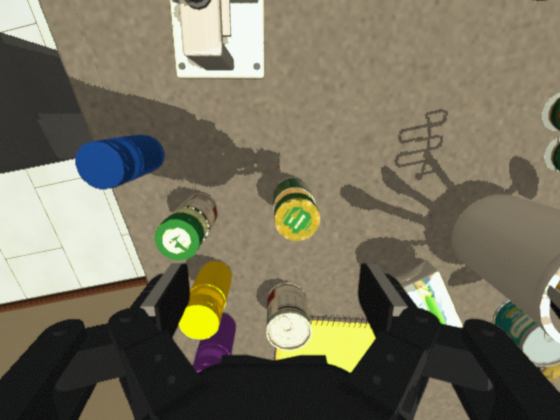

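The wrist view shows the north cap at (297,219) and the south cap at (179,239), close to what I predicted. I'll refine both positions from these pixels.

Run:
```python
from h import *
s=dict(np.load('pics/w1.npz'))
print(atz(s,297,220,.106),atz(s,180,238,.106),s['fov_y'])
o=env.get_obs();print(o['eef_pos'],o['joint_vel'].max())
```

```text
[ 0.56212432 -0.22944206  0.106     ] [ 0.44529257 -0.2240123   0.106     ] 71.53710523419082
[ 0.54644671 -0.21466218  0.39996385] 0.10007790717191334
```

Converted, -90 mm / 400 = -0.225, -80 mm / 400 = -0.2.

>>> play_rows([
  {"dp": [0.04, -0.0475, -0.05], "angular": [0, 0, 0]},
  {"dp": [0.04, -0.0475, -0.1], "angular": [0, 0, 0]},
  {"dp": [0.04, -0.0475, -0.15], "angular": [0, 0, 0]},
  {"dp": [0.04, -0.0475, -0.2], "angular": [0, 0, 0]},
  {"dp": [0.04, -0.0475, -0.225], "angular": [0, 0, 0]},
  {"dp": [0.04, -0.0475, -0.225], "angular": [0, 0, 0]},
  {"dp": [0.04, -0.0475, -0.225], "angular": [0, 0, 0]},
  {"dp": [0.04, -0.0475, -0.225], "angular": [0, 0, 0]},
])

```text
time_s: 2.55
eef_pos: [0.5594, -0.225, 0.3163]
orientation: [0.777, 0.629, 0.0, 0.001]
ft_force: [-0.2, 0.1, 0.5]
grip_width: 1.002
finger_force: 0.0
```

Run:
```python
from h import *
o=env.get_obs(); print(o['eef_pos'],o['orientation'],abs(o['joint_vel']).max())
s=snap('wrist','w2'); im=s['image']
g=cv2.inRange(cv2.cvtColor(im,cv2.COLOR_BGR2HSV),(40,120,40),(85,255,255))
print([np.round(proj(s,p)) for p in((.5615,-.229,.106),(.442,-.2245,.106))])
cv2.imwrite('pics/w2c.png',im)
```

```text
[ 0.55937467 -0.22498345  0.31631707] [7.77098854e-01 6.29377228e-01 4.92031924e-04 1.19731030e-03] 0.005253530564562653
[array([277., 244.]), array([106., 271.])]
```

View pics/w2c.png

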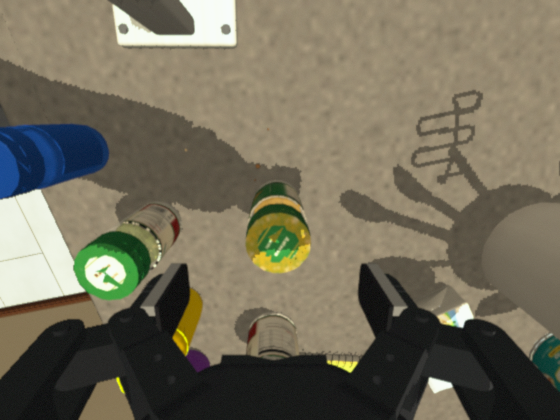

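The settled wrist view confirms both jars to within about 1 mm: north cap at (279,242), south cap at (107,272). I'll descend and grip the north jar.

Converted, -79 mm / 400 = -0.1975, -72 mm / 400 = -0.18.

>>> play_rows([
  {"dp": [0.0075, -0.0075, -0.0375], "angular": [0, 0, 0]},
  {"dp": [0.0075, -0.0075, -0.075], "angular": [0, 0, 0]},
  {"dp": [0.0075, -0.0075, -0.1125], "angular": [0, 0, 0]},
  {"dp": [0.0075, -0.0075, -0.15], "angular": [0, 0, 0]},
  {"dp": [0.0075, -0.0075, -0.18], "angular": [0, 0, 0]},
  {"dp": [0.0075, -0.0075, -0.1975], "angular": [0, 0, 0]},
  {"dp": [0.0075, -0.0075, -0.1975], "angular": [0, 0, 0]},
  {"dp": [0.0075, -0.0075, -0.1975], "angular": [0, 0, 0]},
])

```text
time_s: 3.4
eef_pos: [0.5621, -0.2279, 0.2359]
orientation: [0.777, 0.629, 0.0, 0.0]
ft_force: [0.2, -0.5, 0.0]
grip_width: 1.002
finger_force: 0.0
```

>>> play_rows([
  {"dp": [0, 0, 0], "angular": [0, 0, 0]},
  {"dp": [0, 0, 0], "angular": [0, 0, 0]},
  {"dp": [0, 0, 0], "angular": [0, 0, 0]},
  {"dp": [0, 0, 0], "angular": [0, 0, 0]},
  {"dp": [0, 0, 0], "angular": [0, 0, 0]},
  {"dp": [0, 0, 0], "angular": [0, 0, 0]},
  {"dp": [0, 0, 0], "angular": [0, 0, 0]},
  {"dp": [0, 0, 0], "angular": [0, 0, 0]},
], grip=0.3)

```text
time_s: 4.2
eef_pos: [0.5624, -0.2281, 0.2368]
orientation: [0.777, 0.629, 0.0, 0.001]
ft_force: [0.0, -0.3, 5.5]
grip_width: 0.514
finger_force: 61.2
```

Converted, 190 mm / 400 = 0.475, 180 mm / 400 = 0.45.

>>> play_rows([
  {"dp": [0, 0, 0.025], "angular": [0, 0, 0]},
  {"dp": [0, 0, 0.0875], "angular": [0, 0, 0]},
  {"dp": [0, 0, 0.1625], "angular": [0, 0, 0]},
  {"dp": [0, 0, 0.2375], "angular": [0, 0, 0]},
  {"dp": [0, 0, 0.3125], "angular": [0, 0, 0]},
  {"dp": [0, 0, 0.3875], "angular": [0, 0, 0]},
  {"dp": [0, 0, 0.45], "angular": [0, 0, 0]},
  {"dp": [0, 0, 0.475], "angular": [0, 0, 0]},
])

```text
time_s: 5.0
eef_pos: [0.5621, -0.2279, 0.4286]
orientation: [0.777, 0.629, 0.001, 0.002]
ft_force: [1.1, -0.5, -0.8]
grip_width: 0.521
finger_force: 61.1
```

Converted, 335 mm / 400 = 0.8375, 295 mm / 400 = 0.7375.

>>> play_rows([
  {"dp": [-0.0025, 0.075, 0], "angular": [0, 0, 0]},
  {"dp": [-0.005, 0.175, 0], "angular": [0, 0, 0]},
  {"dp": [-0.0075, 0.2875, 0], "angular": [0, 0, 0]},
  {"dp": [-0.01, 0.4, 0], "angular": [0, 0, 0]},
  {"dp": [-0.0125, 0.5125, 0], "angular": [0, 0, 0]},
  {"dp": [-0.015, 0.625, 0], "angular": [0, 0, 0]},
  {"dp": [-0.0175, 0.7375, 0], "angular": [0, 0, 0]},
  {"dp": [-0.0175, 0.8375, 0], "angular": [0, 0, 0]},
])

```text
time_s: 5.8
eef_pos: [0.5543, 0.1092, 0.4241]
orientation: [0.777, 0.63, -0.001, -0.001]
ft_force: [1.2, -0.1, -0.5]
grip_width: 0.512
finger_force: 61.2
```

>>> play_rows([
  {"dp": [0, 0.0625, 0], "angular": [0, 0, 0]},
  {"dp": [0, 0.1, 0], "angular": [0, 0, 0]},
  {"dp": [0, 0.1175, -0.025], "angular": [0, 0, 0]},
  {"dp": [0, 0.1175, -0.075], "angular": [0, 0, 0]},
  {"dp": [0, 0.1175, -0.125], "angular": [0, 0, 0]},
  {"dp": [0, 0.1175, -0.1625], "angular": [0, 0, 0]},
  {"dp": [0, 0.1175, -0.175], "angular": [0, 0, 0]},
  {"dp": [0, 0.1175, -0.175], "angular": [0, 0, 0]},
])

```text
time_s: 6.6
eef_pos: [0.5547, 0.1531, 0.3538]
orientation: [0.778, 0.629, -0.002, -0.001]
ft_force: [0.5, -0.1, -1.7]
grip_width: 0.515
finger_force: 61.2
```

Run:
```python
from h import *
o=env.get_obs(); print(o['eef_pos'],o['orientation'],o['finger_force'])
s=snap('wrist','w3'); t=snap('top','t3')
z=.062
for p in((0.542,0.094),):
    c=np.array(p);Y=np.array([np.cos(np.radians(78)),np.sin(np.radians(78))]);X=np.array([Y[1],-Y[0]])
    for k in(61,0,-61):
        q=c+Y*k/1000; print(q,[np.round(proj(s,(*(q+X*a+Y*b),z)),1) for a,b in((.028,.028),(.028,-.028),(-.028,-.028),(-.028,.028))])
cv2.imwrite('pics/m3.png',np.hstack([s['image'],cv2.resize(t['image'][160:240,195:310],(240,167))]) if 0 else s['image'])
```

```text
[0.55471588 0.1530762  0.35379433] [ 7.77598580e-01  6.28758585e-01 -1.60641120e-03 -7.13176737e-04] 61.24151183059439
[0.55468261 0.153667  ] [array([305.2, 173.8]), array([303.3, 231.6]), array([245. , 231.6]), array([243.1, 173.8])]
[0.542 0.094] [array([303.2, 236.5]), array([301.5, 287.2]), array([246.8, 287.1]), array([245.1, 236.4])]
[0.52931739 0.034333  ] [array([301.4, 291.4]), array([300. , 336.2]), array([248.4, 336.1]), array([246.9, 291.3])]
```

View pics/m3.png

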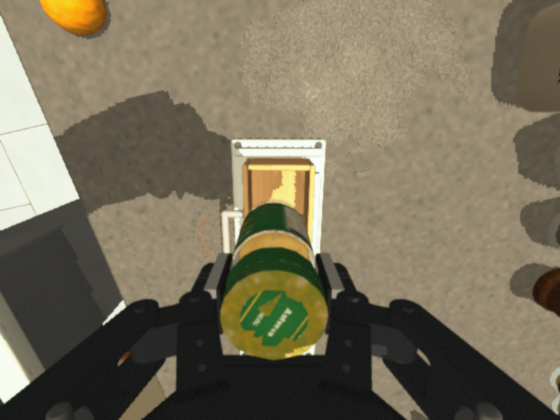

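The view shows the cell0 far rim at about row 165 and the side rims near columns 247 and 312. That is a few px right of my prediction, so I'll check it numerically.

Run:
```python
import cv2,numpy as np
a=cv2.imread('pics/m3.png').astype(int)
for r in (172,185,195):
    print(r,[(c,*a[r-1:r+2,c].mean(0).astype(int)) for c in list(range(228,262))],'\n')
    print(r,[(c,*a[r-1:r+2,c].mean(0).astype(int)) for c in list(range(298,328))],'\n')
print([(r,*a[r,270:290].mean(0).astype(int)) for r in range(135,182)])
```

```text
172 [(228, np.int64(71), np.int64(85), np.int64(92)), (229, np.int64(70), np.int64(85), np.int64(93)), (230, np.int64(72), np.int64(87), np.int64(94)), (231, np.int64(87), np.int64(103), np.int64(110)), (232, np.int64(119), np.int64(142), np.int64(147)), (233, np.int64(143), np.int64(172), np.int64(177)), (234, np.int64(158), np.int64(189), np.int64(193)), (235, np.int64(161), np.int64(192), np.int64(197)), (236, np.int64(161), np.int64(193), np.int64(198)), (237, np.int64(165), np.int64(196), np.int64(201)), (238, np.int64(164), np.int64(195), np.int64(200)), (239, np.int64(163), np.int64(193), np.int64(199)), (240, np.int64(162), np.int64(192), np.int64(197)), (241, np.int64(151), np.int64(182), np.int64(191)), (242, np.int64(118), np.int64(158), np.int64(182)), (243, np.int64(91), np.int64(147), np.int64(194)), (244, np.int64(86), np.int64(150), np.int64(206)), (245, np.int64(84), np.int64(147), np.int64(203)), (246, np.int64(79), np.int64(138), np.int64(189)), (247, np.int64(62), np.int64(110), np.int64(151)), (248, np.int64(45), np.int64(79), np.int64(107)), (249, np.int64(38), 
[... 10503 characters left out ...]
64(236), np.int64(248)), (169, np.int64(126), np.int64(220), np.int64(244)), (170, np.int64(106), np.int64(188), np.int64(230)), (171, np.int64(102), np.int64(179), np.int64(221)), (172, np.int64(103), np.int64(179), np.int64(218)), (173, np.int64(103), np.int64(179), np.int64(218)), (174, np.int64(103), np.int64(179), np.int64(218)), (175, np.int64(103), np.int64(178), np.int64(217)), (176, np.int64(101), np.int64(175), np.int64(215)), (177, np.int64(101), np.int64(175), np.int64(214)), (178, np.int64(103), np.int64(178), np.int64(216)), (179, np.int64(103), np.int64(179), np.int64(216)), (180, np.int64(103), np.int64(179), np.int64(217)), (181, np.int64(103), np.int64(179), np.int64(217))]
```

Run:
```python
from h import *
s=dict(np.load('pics/w3.npz'))
print(proj(s,(.5547,.1531,.2228)), proj(s,(.5547+.0225,.1531-.0048,.2228)))
hsv=cv2.cvtColor(s['image'],cv2.COLOR_BGR2HSV)
for r in (290,300,310,320,330): 
    m=np.where((hsv[r,190:360,0]>15)&(hsv[r,190:360,0]<90)&(hsv[r,190:360,1]>110))[0]+190
    print(r,m.min(),m.max())
r=env.get_obs();print(r['eef_pos'])
# tray via top, wrist pts
w=[atz(s,278.2,170.2,.062)]
Y=np.array([np.cos(np.radians(78)),np.sin(np.radians(78))]);print('cell0 wrist',w[0][:2]-Y*.028)
```

```text
(np.float64(273.27180659741373), np.float64(315.94488509123374)) (np.float64(330.0161778767946), np.float64(316.1085670496452))
290 225 323
300 222 325
310 220 327
320 220 327
330 222 325
[0.55521161 0.15349812 0.35608639]
cell0 wrist [0.55896581 0.15608684]
```

Converted, -80 mm / 400 = -0.2, -76 mm / 400 = -0.19.

>>> play_rows([
  {"dp": [0.0075, 0.005, 0], "angular": [0, 0, 0]},
  {"dp": [0.0075, 0.005, -0.0375], "angular": [0, 0, 0]},
  {"dp": [0.0075, 0.005, -0.075], "angular": [0, 0, 0]},
  {"dp": [0.0075, 0.005, -0.1125], "angular": [0, 0, 0]},
  {"dp": [0.0075, 0.005, -0.145], "angular": [0, 0, 0]},
  {"dp": [0.0075, 0.005, -0.17], "angular": [0, 0, 0]},
  {"dp": [0.0075, 0.005, -0.19], "angular": [0, 0, 0]},
  {"dp": [0.0075, 0.005, -0.2], "angular": [0, 0, 0]},
])

```text
time_s: 7.5
eef_pos: [0.5577, 0.156, 0.2744]
orientation: [0.777, 0.629, -0.001, -0.0]
ft_force: [-0.8, 0.1, -0.6]
grip_width: 0.518
finger_force: 61.2
```

Converted, -21 mm / 400 = -0.0525, -20 mm / 400 = -0.05.

>>> play_rows([
  {"dp": [0, 0, -0.01], "angular": [0, 0, 0]},
  {"dp": [0, 0, -0.02], "angular": [0, 0, 0]},
  {"dp": [0, 0, -0.03], "angular": [0, 0, 0]},
  {"dp": [0, 0, -0.0375], "angular": [0, 0, 0]},
  {"dp": [0, 0, -0.045], "angular": [0, 0, 0]},
  {"dp": [0, 0, -0.05], "angular": [0, 0, 0]},
  {"dp": [0, 0, -0.0525], "angular": [0, 0, 0]},
  {"dp": [0, 0, -0.0525], "angular": [0, 0, 0]},
])

```text
time_s: 8.3
eef_pos: [0.558, 0.1561, 0.2546]
orientation: [0.777, 0.629, -0.0, -0.0]
ft_force: [0.3, -0.9, -1.4]
grip_width: 0.509
finger_force: 61.2
```

No contact yet, so I'll lower a little further until the force shows.

Converted, -2 mm / 400 = -0.005, -1.5 mm / 400 = -0.0038.

>>> play_rows([
  {"dp": [0, 0, -0.0025], "angular": [0, 0, 0]},
  {"dp": [0, 0, -0.0038], "angular": [0, 0, 0]},
  {"dp": [0, 0, -0.005], "angular": [0, 0, 0]},
  {"dp": [0, 0, -0.005], "angular": [0, 0, 0]},
  {"dp": [0, 0, -0.005], "angular": [0, 0, 0]},
  {"dp": [0, 0, -0.005], "angular": [0, 0, 0]},
  {"dp": [0, 0, -0.005], "angular": [0, 0, 0]},
  {"dp": [0, 0, -0.005], "angular": [0, 0, 0]},
])

```text
time_s: 9.1
eef_pos: [0.5581, 0.1561, 0.2538]
orientation: [0.777, 0.629, 0.0, 0.0]
ft_force: [-1.7, -0.3, 5.3]
grip_width: 0.513
finger_force: 61.7
```

>>> play_rows([
  {"dp": [0, 0, 0], "angular": [0, 0, 0]},
  {"dp": [0, 0, 0], "angular": [0, 0, 0]},
  {"dp": [0, 0, 0], "angular": [0, 0, 0]},
  {"dp": [0, 0, 0], "angular": [0, 0, 0]},
  {"dp": [0, 0, 0], "angular": [0, 0, 0]},
  {"dp": [0, 0, 0], "angular": [0, 0, 0]},
  {"dp": [0, 0, 0], "angular": [0, 0, 0]},
  {"dp": [0, 0, 0], "angular": [0, 0, 0]},
], grip=1)

```text
time_s: 9.9
eef_pos: [0.558, 0.1561, 0.2527]
orientation: [0.777, 0.629, 0.0, -0.0]
ft_force: [-0.3, -0.5, -0.2]
grip_width: 1.005
finger_force: 0.0
```

Converted, 122 mm / 400 = 0.305, 115 mm / 400 = 0.2875.

>>> play_rows([
  {"dp": [0, 0, 0.025], "angular": [0, 0, 0]},
  {"dp": [0, 0, 0.0625], "angular": [0, 0, 0]},
  {"dp": [0, 0, 0.1125], "angular": [0, 0, 0]},
  {"dp": [0, 0, 0.175], "angular": [0, 0, 0]},
  {"dp": [0, 0, 0.2375], "angular": [0, 0, 0]},
  {"dp": [0, 0, 0.2875], "angular": [0, 0, 0]},
  {"dp": [0, 0, 0.305], "angular": [0, 0, 0]},
  {"dp": [0, 0, 0.305], "angular": [0, 0, 0]},
])

```text
time_s: 10.7
eef_pos: [0.5585, 0.1562, 0.3774]
orientation: [0.777, 0.629, 0.002, 0.001]
ft_force: [-0.2, 0.4, -1.2]
grip_width: 1.0
finger_force: 0.0
```

Run:
```python
from h import *
o=env.get_obs(); print(o['eef_pos'])
s=snap('wrist','w4'); t=snap('top','t4')
print('exp cap',proj(s,(.558,.156,.123)))
hsv=cv2.cvtColor(s['image'],cv2.COLOR_BGR2HSV)
big=cv2.resize(t['image'][160:260,190:330],(420,300),interpolation=cv2.INTER_CUBIC)
out=np.zeros((420,790,3),np.uint8); out[:, :370]=s['image'][:,95:465]; out[:300,370:]=big
cv2.imwrite('pics/m4.png',out)
```

```text
[0.55846599 0.15617409 0.37736768]
exp cap (np.float64(271.2976115663252), np.float64(218.51304697190886))
```

View pics/m4.png

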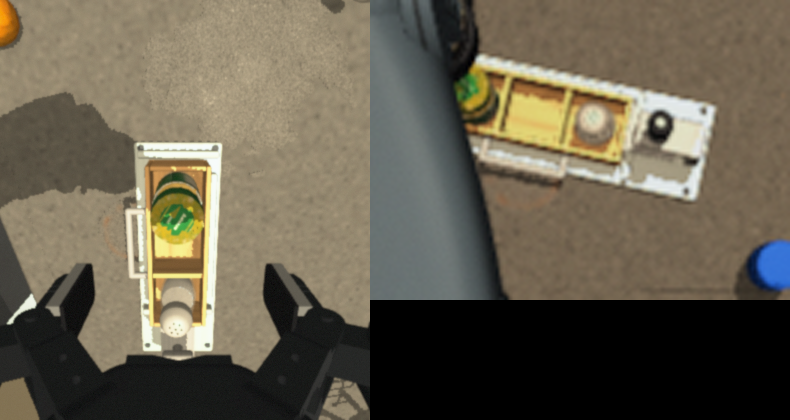

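The jar stands upright in cell0, its cap at wrist px (273,218) against (271,218) expected, and the tray is unmoved. Now the south jar at (0.442,-0.224).

Converted, -368 mm / 400 = -0.92, -322 mm / 400 = -0.805.

>>> play_rows([
  {"dp": [-0.035, -0.115, 0], "angular": [0, 0, 0]},
  {"dp": [-0.07, -0.23, 0], "angular": [0, 0, 0]},
  {"dp": [-0.105, -0.345, 0], "angular": [0, 0, 0]},
  {"dp": [-0.14, -0.46, 0], "angular": [0, 0, 0]},
  {"dp": [-0.175, -0.575, 0], "angular": [0, 0, 0]},
  {"dp": [-0.21, -0.69, 0], "angular": [0, 0, 0]},
  {"dp": [-0.245, -0.805, 0], "angular": [0, 0, 0]},
  {"dp": [-0.28, -0.92, 0], "angular": [0, 0, 0]},
])

```text
time_s: 11.6
eef_pos: [0.4447, -0.2133, 0.3729]
orientation: [0.777, 0.629, -0.0, -0.001]
ft_force: [0.9, 0.2, -0.8]
grip_width: 1.003
finger_force: 0.0
```

Converted, -60 mm / 400 = -0.15, -55 mm / 400 = -0.1375.

>>> play_rows([
  {"dp": [-0.01, -0.03, -0.0375], "angular": [0, 0, 0]},
  {"dp": [-0.01, -0.03, -0.0875], "angular": [0, 0, 0]},
  {"dp": [-0.01, -0.03, -0.1375], "angular": [0, 0, 0]},
  {"dp": [-0.01, -0.03, -0.15], "angular": [0, 0, 0]},
  {"dp": [-0.01, -0.03, -0.15], "angular": [0, 0, 0]},
  {"dp": [-0.01, -0.03, -0.15], "angular": [0, 0, 0]},
  {"dp": [-0.01, -0.03, -0.15], "angular": [0, 0, 0]},
  {"dp": [-0.01, -0.03, -0.15], "angular": [0, 0, 0]},
])

```text
time_s: 12.4
eef_pos: [0.4425, -0.2239, 0.3159]
orientation: [0.777, 0.63, 0.0, 0.001]
ft_force: [-0.2, -0.2, -0.5]
grip_width: 1.001
finger_force: 0.0
```

Run:
```python
from h import *
print(env.get_obs()['eef_pos'])
s=snap('wrist','w5'); p=proj(s,(.442,-.2243,.106)); print('exp',p)
hsv=cv2.cvtColor(s['image'],cv2.COLOR_BGR2HSV)
m=cv2.inRange(hsv,(50,120,30),(85,255,255))
n,l,st,c=cv2.connectedComponentsWithStats(m)
print([(st[i],c[i].round()) for i in range(1,n) if st[i][4]>300])
```

```text
[ 0.44246134 -0.22389408  0.31590246]
exp (np.float64(271.7923653219837), np.float64(239.90131107364695))
[(array([ 239,  202,   64,   70, 2334], dtype=int32), array([271., 234.]))]
```

Converted, -79 mm / 400 = -0.1975, -72 mm / 400 = -0.18.

>>> play_rows([
  {"dp": [0, 0, -0.0375], "angular": [0, 0, 0]},
  {"dp": [0, 0, -0.075], "angular": [0, 0, 0]},
  {"dp": [0, 0, -0.1125], "angular": [0, 0, 0]},
  {"dp": [0, 0, -0.15], "angular": [0, 0, 0]},
  {"dp": [0, 0, -0.18], "angular": [0, 0, 0]},
  {"dp": [0, 0, -0.1975], "angular": [0, 0, 0]},
  {"dp": [0, 0, -0.1975], "angular": [0, 0, 0]},
  {"dp": [0, 0, -0.1975], "angular": [0, 0, 0]},
])

```text
time_s: 13.25
eef_pos: [0.4421, -0.224, 0.2359]
orientation: [0.777, 0.629, 0.0, 0.0]
ft_force: [0.7, -0.5, 0.8]
grip_width: 0.996
finger_force: 0.0
```

>>> play_rows([
  {"dp": [0, 0, 0], "angular": [0, 0, 0]},
  {"dp": [0, 0, 0], "angular": [0, 0, 0]},
  {"dp": [0, 0, 0], "angular": [0, 0, 0]},
  {"dp": [0, 0, 0], "angular": [0, 0, 0]},
  {"dp": [0, 0, 0], "angular": [0, 0, 0]},
  {"dp": [0, 0, 0], "angular": [0, 0, 0]},
  {"dp": [0, 0, 0], "angular": [0, 0, 0]},
  {"dp": [0, 0, 0], "angular": [0, 0, 0]},
], grip=0.3)

```text
time_s: 14.05
eef_pos: [0.4421, -0.2241, 0.2367]
orientation: [0.777, 0.629, 0.0, 0.001]
ft_force: [-1.9, 0.7, 5.4]
grip_width: 0.514
finger_force: 61.1
```

Converted, 190 mm / 400 = 0.475, 180 mm / 400 = 0.45.

>>> play_rows([
  {"dp": [0, 0, 0.025], "angular": [0, 0, 0]},
  {"dp": [0, 0, 0.0875], "angular": [0, 0, 0]},
  {"dp": [0, 0, 0.1625], "angular": [0, 0, 0]},
  {"dp": [0, 0, 0.2375], "angular": [0, 0, 0]},
  {"dp": [0, 0, 0.3125], "angular": [0, 0, 0]},
  {"dp": [0, 0, 0.3875], "angular": [0, 0, 0]},
  {"dp": [0, 0, 0.45], "angular": [0, 0, 0]},
  {"dp": [0, 0, 0.475], "angular": [0, 0, 0]},
])

```text
time_s: 14.85
eef_pos: [0.4424, -0.2241, 0.4287]
orientation: [0.777, 0.629, 0.001, 0.002]
ft_force: [-0.1, -0.7, -1.0]
grip_width: 0.515
finger_force: 61.2
```

Converted, 320 mm / 400 = 0.8, 103 mm / 400 = 0.2575.

>>> play_rows([
  {"dp": [0.025, 0.075, 0], "angular": [0, 0, 0]},
  {"dp": [0.0575, 0.1825, 0], "angular": [0, 0, 0]},
  {"dp": [0.0925, 0.29, 0], "angular": [0, 0, 0]},
  {"dp": [0.1275, 0.3975, 0], "angular": [0, 0, 0]},
  {"dp": [0.1625, 0.505, 0], "angular": [0, 0, 0]},
  {"dp": [0.1975, 0.6125, 0], "angular": [0, 0, 0]},
  {"dp": [0.2325, 0.72, 0], "angular": [0, 0, 0]},
  {"dp": [0.2575, 0.8, 0], "angular": [0, 0, 0]},
])

```text
time_s: 15.65
eef_pos: [0.5453, 0.0988, 0.4241]
orientation: [0.777, 0.63, -0.001, -0.001]
ft_force: [0.5, -0.3, -1.7]
grip_width: 0.514
finger_force: 61.1
```

>>> play_rows([
  {"dp": [0, 0, -0.025], "angular": [0, 0, 0]},
  {"dp": [0, 0, -0.075], "angular": [0, 0, 0]},
  {"dp": [0, 0, -0.125], "angular": [0, 0, 0]},
  {"dp": [0, 0, -0.1625], "angular": [0, 0, 0]},
  {"dp": [0, 0, -0.175], "angular": [0, 0, 0]},
  {"dp": [0, 0, -0.175], "angular": [0, 0, 0]},
  {"dp": [0, 0, -0.175], "angular": [0, 0, 0]},
  {"dp": [0, 0, -0.175], "angular": [0, 0, 0]},
])

```text
time_s: 16.45
eef_pos: [0.5453, 0.0959, 0.3569]
orientation: [0.777, 0.629, 0.001, 0.001]
ft_force: [-0.7, -0.8, -1.0]
grip_width: 0.516
finger_force: 61.2
```

Run:
```python
from h import *
print(env.get_obs()['eef_pos'])
s=snap('wrist','w6'); im=s['image'].astype(int)
Y=np.array([np.cos(np.radians(78)),np.sin(np.radians(78))]);X=np.array([Y[1],-Y[0]]);c=np.array([.5453,.0963])
P=lambda a,b,z:np.round(proj(s,(*(c+X*a+Y*b),z)),1)
print('rim outer L/R at y+30,+94',P(-.033,.03,.062),P(.033,.03,.062),P(-.033,.094,.062),P(.033,.094,.062))
print('jar0 cap',P(0,.061,.123),'divider +y edge',P(0,.028,.062),P(0,.033,.062))
lo,hi=(12,110,60),(32,255,255)
m=cv2.inRange(cv2.cvtColor(s['image'],cv2.COLOR_BGR2HSV),lo,hi)
for r in(95,105,115,130,150,170):
    x=np.where(m[r,190:360])[0]+190; print(r,x.min() if len(x) else 0,x.max() if len(x) else 0)
x=np.where(m[:200,265:285].mean(1)>150)[0];print('rows',x.min(),x.max())
```

```text
[0.54530135 0.09588101 0.35689621]
rim outer L/R at y+30,+94 [236.3 171.8] [308.7 171.8] [233.4  96.6] [311.5  96.6]
jar0 cap [272.2 142.1] divider +y edge [272.5 174. ] [272.5 168.5]
95 0 0
105 236 308
115 236 311
130 237 307
150 238 306
170 238 305
rows 97 188
```

The rims match the predictions to within 2 px, so I'll lower into cell1.

Converted, -80 mm / 400 = -0.2, -76 mm / 400 = -0.19.

>>> play_rows([
  {"dp": [0, 0, -0.0375], "angular": [0, 0, 0]},
  {"dp": [0, 0, -0.075], "angular": [0, 0, 0]},
  {"dp": [0, 0, -0.1125], "angular": [0, 0, 0]},
  {"dp": [0, 0, -0.145], "angular": [0, 0, 0]},
  {"dp": [0, 0, -0.17], "angular": [0, 0, 0]},
  {"dp": [0, 0, -0.19], "angular": [0, 0, 0]},
  {"dp": [0, 0, -0.2], "angular": [0, 0, 0]},
  {"dp": [0, 0, -0.2], "angular": [0, 0, 0]},
])

```text
time_s: 17.3
eef_pos: [0.5448, 0.0961, 0.2751]
orientation: [0.777, 0.629, -0.0, -0.0]
ft_force: [0.4, 0.9, -1.6]
grip_width: 0.517
finger_force: 61.3
```

Converted, -22 mm / 400 = -0.055, -20 mm / 400 = -0.05.

>>> play_rows([
  {"dp": [0, 0, -0.01], "angular": [0, 0, 0]},
  {"dp": [0, 0, -0.02], "angular": [0, 0, 0]},
  {"dp": [0, 0, -0.03], "angular": [0, 0, 0]},
  {"dp": [0, 0, -0.0375], "angular": [0, 0, 0]},
  {"dp": [0, 0, -0.045], "angular": [0, 0, 0]},
  {"dp": [0, 0, -0.05], "angular": [0, 0, 0]},
  {"dp": [0, 0, -0.055], "angular": [0, 0, 0]},
  {"dp": [0, 0, -0.055], "angular": [0, 0, 0]},
])

```text
time_s: 18.1
eef_pos: [0.5451, 0.0961, 0.2539]
orientation: [0.777, 0.629, 0.0, 0.0]
ft_force: [0.0, 0.4, -0.7]
grip_width: 0.514
finger_force: 61.3
```

>>> play_rows([
  {"dp": [0, 0, -0.0025], "angular": [0, 0, 0]},
  {"dp": [0, 0, -0.0025], "angular": [0, 0, 0]},
  {"dp": [0, 0, -0.0025], "angular": [0, 0, 0]},
  {"dp": [0, 0, -0.0025], "angular": [0, 0, 0]},
  {"dp": [0, 0, -0.0025], "angular": [0, 0, 0]},
  {"dp": [0, 0, -0.0025], "angular": [0, 0, 0]},
  {"dp": [0, 0, -0.0025], "angular": [0, 0, 0]},
  {"dp": [0, 0, -0.0025], "angular": [0, 0, 0]},
])

```text
time_s: 18.9
eef_pos: [0.5451, 0.0961, 0.2537]
orientation: [0.777, 0.629, 0.0, 0.0]
ft_force: [-2.4, 0.5, 4.8]
grip_width: 0.519
finger_force: 61.8
```

>>> play_rows([
  {"dp": [0, 0, 0], "angular": [0, 0, 0]},
  {"dp": [0, 0, 0], "angular": [0, 0, 0]},
  {"dp": [0, 0, 0], "angular": [0, 0, 0]},
  {"dp": [0, 0, 0], "angular": [0, 0, 0]},
  {"dp": [0, 0, 0], "angular": [0, 0, 0]},
  {"dp": [0, 0, 0], "angular": [0, 0, 0]},
  {"dp": [0, 0, 0], "angular": [0, 0, 0]},
  {"dp": [0, 0, 0], "angular": [0, 0, 0]},
], grip=1)

```text
time_s: 19.7
eef_pos: [0.545, 0.0961, 0.2527]
orientation: [0.777, 0.629, -0.0, 0.0]
ft_force: [-0.9, -0.4, 0.1]
grip_width: 1.001
finger_force: 0.0
```

Converted, 147 mm / 400 = 0.3675, 125 mm / 400 = 0.3125.

>>> play_rows([
  {"dp": [0, 0, 0.025], "angular": [0, 0, 0]},
  {"dp": [0, 0, 0.0625], "angular": [0, 0, 0]},
  {"dp": [0, 0, 0.1125], "angular": [0, 0, 0]},
  {"dp": [0, 0, 0.175], "angular": [0, 0, 0]},
  {"dp": [0, 0, 0.2375], "angular": [0, 0, 0]},
  {"dp": [0, 0, 0.3125], "angular": [0, 0, 0]},
  {"dp": [0, 0, 0.3675], "angular": [0, 0, 0]},
  {"dp": [0, 0, 0.3675], "angular": [0, 0, 0]},
])

```text
time_s: 20.5
eef_pos: [0.5457, 0.0962, 0.4061]
orientation: [0.777, 0.629, 0.004, 0.003]
ft_force: [0.3, -0.6, 0.8]
grip_width: 0.999
finger_force: 0.0
```

Converted, -122 mm / 400 = -0.305, -95 mm / 400 = -0.2375.

>>> play_rows([
  {"dp": [-0.015, -0.075, 0], "angular": [0, 0, 0]},
  {"dp": [-0.0325, -0.15, 0], "angular": [0, 0, 0]},
  {"dp": [-0.05, -0.2375, 0], "angular": [0, 0, 0]},
  {"dp": [-0.065, -0.305, 0], "angular": [0, 0, 0]},
  {"dp": [-0.065, -0.305, 0], "angular": [0, 0, 0]},
  {"dp": [-0.065, -0.305, 0], "angular": [0, 0, 0]},
  {"dp": [-0.065, -0.305, 0], "angular": [0, 0, 0]},
  {"dp": [-0.065, -0.305, 0], "angular": [0, 0, 0]},
])

```text
time_s: 21.3
eef_pos: [0.5192, -0.025, 0.3997]
orientation: [0.777, 0.63, 0.0, -0.0]
ft_force: [-0.6, -0.1, 0.3]
grip_width: 1.0
finger_force: 0.0
```

Run:
```python
from h import *
print(env.get_obs()['eef_pos'])
s=snap('wrist','w7')
Y=np.array([np.cos(np.radians(78)),np.sin(np.radians(78))]);c=np.array([.5453,.0963])
P=lambda b,z:np.round(proj(s,(*(c+Y*b),z)),1)
print('knob',P(-.125,.164),'jar1',P(0,.123),'jar0',P(.061,.123),'shaker',P(-.061,.107))
cv2.imwrite('pics/m7.png',s['image'])
```

```text
[ 0.51915309 -0.02499524  0.39968987]
knob [273.6 227.1] jar1 [274.   52.7] jar0 [274.2 -45.8] shaker [273.9 134.9]
```

View pics/m7.png

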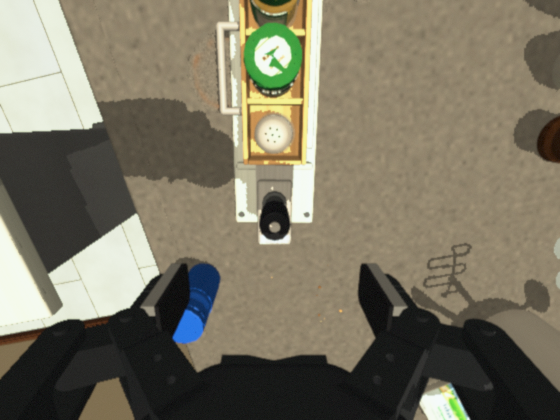

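Knob at (275,227) and the cell1 jar cap at (274,53) both match the predictions. I'll descend onto the knob and grip it.

Converted, -96 mm / 400 = -0.24, -88 mm / 400 = -0.22.

>>> play_rows([
  {"dp": [0, -0.0025, -0.05], "angular": [0, 0, 0]},
  {"dp": [0, -0.0025, -0.1], "angular": [0, 0, 0]},
  {"dp": [0, -0.0025, -0.15], "angular": [0, 0, 0]},
  {"dp": [0, -0.0025, -0.1875], "angular": [0, 0, 0]},
  {"dp": [0, -0.0025, -0.22], "angular": [0, 0, 0]},
  {"dp": [0, -0.0025, -0.24], "angular": [0, 0, 0]},
  {"dp": [0, -0.0025, -0.24], "angular": [0, 0, 0]},
  {"dp": [0, -0.0025, -0.24], "angular": [0, 0, 0]},
])

```text
time_s: 22.15
eef_pos: [0.5192, -0.0269, 0.3042]
orientation: [0.777, 0.629, 0.0, 0.0]
ft_force: [-0.3, 0.2, -0.3]
grip_width: 1.0
finger_force: 0.0
```

>>> play_rows([
  {"dp": [0, 0, 0], "angular": [0, 0, 0]},
  {"dp": [0, 0, 0], "angular": [0, 0, 0]},
  {"dp": [0, 0, 0], "angular": [0, 0, 0]},
  {"dp": [0, 0, 0], "angular": [0, 0, 0]},
  {"dp": [0, 0, 0], "angular": [0, 0, 0]},
  {"dp": [0, 0, 0], "angular": [0, 0, 0]},
  {"dp": [0, 0, 0], "angular": [0, 0, 0]},
  {"dp": [0, 0, 0], "angular": [0, 0, 0]},
], grip=0)

```text
time_s: 22.95
eef_pos: [0.5192, -0.0269, 0.3043]
orientation: [0.777, 0.629, 0.0, 0.0]
ft_force: [-1.1, -0.3, 3.3]
grip_width: 0.266
finger_force: 59.0
```

Converted, 19 mm / 400 = 0.0475, 17 mm / 400 = 0.0425.

>>> play_rows([
  {"dp": [0, 0, 0.0075], "angular": [0, 0, 0]},
  {"dp": [0, 0, 0.015], "angular": [0, 0, 0]},
  {"dp": [0, 0, 0.0225], "angular": [0, 0, 0]},
  {"dp": [0, 0, 0.03], "angular": [0, 0, 0]},
  {"dp": [0, 0, 0.0375], "angular": [0, 0, 0]},
  {"dp": [0, 0, 0.0425], "angular": [0, 0, 0]},
  {"dp": [0, 0, 0.0475], "angular": [0, 0, 0]},
  {"dp": [0, 0, 0.0475], "angular": [0, 0, 0]},
])

```text
time_s: 23.75
eef_pos: [0.5194, -0.027, 0.3208]
orientation: [0.777, 0.629, -0.0, -0.0]
ft_force: [5.7, -0.3, -9.9]
grip_width: 0.264
finger_force: 59.2
```

>>> play_rows([
  {"dp": [0, 0, 0.0013], "angular": [0, 0, 0]},
  {"dp": [0, 0, 0.0025], "angular": [0, 0, 0]},
  {"dp": [0, 0, 0.0025], "angular": [0, 0, 0]},
  {"dp": [0, 0, 0.0025], "angular": [0, 0, 0]},
  {"dp": [0, 0, 0.0025], "angular": [0, 0, 0]},
  {"dp": [0, 0, 0.0025], "angular": [0, 0, 0]},
  {"dp": [0, 0, 0.0025], "angular": [0, 0, 0]},
  {"dp": [0, 0, 0.0025], "angular": [0, 0, 0]},
])

```text
time_s: 24.55
eef_pos: [0.5194, -0.027, 0.3215]
orientation: [0.777, 0.629, -0.0, -0.0]
ft_force: [5.7, -1.6, -10.3]
grip_width: 0.263
finger_force: 59.2
```

Run:
```python
from h import *
o=env.get_obs();print(o['eef_pos'],o['ft_force'],o['finger_force'],o['grip_width'],abs(o['joint_vel']).max())
```

```text
[ 0.51939249 -0.02703444  0.32152946] [  5.73618088  -1.56985501 -10.26784181] 59.188647866249084 0.26311665707953763 0.00117433471741338
```

The arm sags under the spring: 17 mm of rise for 20 mm commanded. I'll pull on to the stop.

>>> play_rows([
  {"dp": [0, 0, 0.0025], "angular": [0, 0, 0]},
  {"dp": [0, 0, 0.005], "angular": [0, 0, 0]},
  {"dp": [0, 0, 0.0075], "angular": [0, 0, 0]},
  {"dp": [0, 0, 0.0075], "angular": [0, 0, 0]},
  {"dp": [0, 0, 0.0075], "angular": [0, 0, 0]},
  {"dp": [0, 0, 0.0075], "angular": [0, 0, 0]},
  {"dp": [0, 0, 0.0075], "angular": [0, 0, 0]},
  {"dp": [0, 0, 0.0075], "angular": [0, 0, 0]},
])

```text
time_s: 25.35
eef_pos: [0.5194, -0.027, 0.3243]
orientation: [0.777, 0.629, -0.0, -0.001]
ft_force: [5.6, -1.0, -11.6]
grip_width: 0.264
finger_force: 59.6
```

Converted, 2 mm / 400 = 0.005, 1 mm / 400 = 0.0025.

>>> play_rows([
  {"dp": [0, 0, 0.0025], "angular": [0, 0, 0]},
  {"dp": [0, 0, 0.005], "angular": [0, 0, 0]},
  {"dp": [0, 0, 0.005], "angular": [0, 0, 0]},
  {"dp": [0, 0, 0.005], "angular": [0, 0, 0]},
  {"dp": [0, 0, 0.005], "angular": [0, 0, 0]},
  {"dp": [0, 0, 0.005], "angular": [0, 0, 0]},
  {"dp": [0, 0, 0.005], "angular": [0, 0, 0]},
  {"dp": [0, 0, 0.005], "angular": [0, 0, 0]},
])

```text
time_s: 26.15
eef_pos: [0.5196, -0.0271, 0.3244]
orientation: [0.777, 0.629, -0.001, -0.001]
ft_force: [9.0, -1.6, -18.4]
grip_width: 0.267
finger_force: 59.9
```

The plunger is at its stop: TCP up 20 mm, and the force jumped to 18 N with no further travel. Handing in.

```bash
python3 -c "
from workcell import env
print(env.hand_in())"
```

```text
the job is handed in; nothing more can be done
None
```

Job handed in: both jars stand in cell0 and cell1, and the gripper is holding the plunger knob fully up at its stop; the hand-in returned no verdict.

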